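Thread the filling lance through the dosing stand's two guides

TASK

Call up the lance change on the dosing stand's control panel by pressing its three keys one at a time and in this order: the round key, the long bar key, the square key. Then take the plain straight steel lance out of its rest and thread it down through the upper guide and on through the lower guide of the stand. Finish while still holding it there, upright and still in the gripper, its tip sticking out below the lower guide but hanging clear of the base; leave the bottles, the beaker, the paddle rod and the other loose things where they are.

Things in the scene. Friction and masses are not known exactly. Their poses are not given: they have to be found in the camera images.
- stand: Dosing stand, fixed; place and yaw vary. Origin: on the vertical guide axis at bench level, under the base; z up. Base plate 8 mm thick, x -60 to 90, y +-60 mm. Column 70 mm towards its +x, top 138 mm high. Two aluminium arms carry one white guide bushing each on that axis: bore 15 mm, top 10 mm a funnel with a 28 mm mouth; upper one 95 to 122 mm above the bench, lower one 55 to 75 mm.
- upper_guide (a point): Centre of the upper guide's funnel mouth, 122 mm above the bench, on the guide axis.
- lower_guide (a point): Centre of the lower guide's funnel mouth, 75 mm above the bench, on the guide axis.
- lance_rest: Grey round rest, fixed, 68 mm wide at the foot, 34 mm wide at its top, 60 mm high, with a vertical bore 14 mm wide from its top down to 12 mm above the bench, in which the lance stands. Origin: centre of its underside. It may have changed places with the paddle's rest.
- lance: Plain straight round steel rod (the filling lance), 12 mm in diameter, 180 mm long, 0.10 to 0.20 kg, loose, standing upright in its rest (foot 12 mm above the bench, top 192 mm). Three thin dark lines ring it 135 to 145 mm above its foot. Origin: centre of its lower end (the tip); z along the rod towards its top. The lowest 5 mm taper to 7 mm in diameter.
- lance_tip (a point): The lance's lower end (the tip), on its axis.
- lance_top (a point): The lance's upper end, on its axis, 180 mm from the tip.
- paddle: The other rod, not needed and to be left alone: 8 mm thick stirring rod with a flat blade 42 x 26 x 5 mm at its upper end, 150 mm long, standing in a like rest (top 162 mm above the bench). Origin: its lower end.
- panel: Control panel, fixed box 110 (x) x 190 (y) x 45 mm high at a varying place and yaw. Origin: centre of its underside. Three white spring keys in black surrounds stand on its top in one row along its y, 55 mm apart (x = -8 mm; y = -55, 0, +55 mm), in an order that varies.
- key_round_top (a point): Centre of the top face of the round key, 28 mm in diameter; about 67 mm above the bench when not pressed.
- key_bar_top (a point): Centre of the top face of the long bar key, 38 mm (along the panel's y) by 16 mm; height and action as the round key.
- key_square_top (a point): Centre of the top face of the square key, 26 x 26 mm; height and action as the round key.
- key_round (a joint): Travel of the round key, m: 0 up, 0.006 fully down; it counts as pressed beyond 0.004 for 0.1 s. Spring: 1.5 N to start, 5 N fully down; it comes up again when let go.
- key_bar (a joint): Travel of the bar key, like the round key.
- key_square (a joint): Travel of the square key, like the round key.
- spray_bottle: Bystander: milky bottle, 80 mm wide, 180 mm high, to the left. Origin: centre of its underside.
- pump_bottle: Bystander: milky pump bottle, 72 mm wide, 202 mm high, behind the panel. Origin: centre of its underside.
- round_bottle: Bystander: small milky bottle, 60 mm wide, 130 mm high, towards the robot. Origin: centre of its underside.
- beaker: Bystander: clear beaker, 72 mm wide, 85 mm high, behind the stand. Origin: centre of its underside.
- pump_head: Bystander: loose white pump head, 48 mm high, spout 31 mm long, between panel and stand on the robot's side. Origin: centre of its underside.
- meter: Bystander: flat white hand meter, 55 x 150 x 22 mm, lying at the back left. Origin: centre of its underside.

How it is judged (in metres and radians):
On the way, in this order (a step that is already met when the one before it is completed fails the run):
1. round key pressed (value of joint key_round above 0.004 m), for 0.1 s.
2. bar key pressed (value of joint key_bar above 0.004 m), for 0.1 s.
3. square key pressed (value of joint key_square above 0.004 m), for 0.1 s.
4. lance tip inside the upper guide (horizontal distance between lance_tip and upper_guide below 0.004 m and z of lance_tip in the frame of stand between 0.075 and 0.105 m), for 0.02 s.
5. lance tip out below the lower guide (horizontal distance between lance_tip and lower_guide below 0.004 m and z of lance_tip in the frame of stand below 0.051 m), for 0.1 s.
At the end, for the whole second after the job is handed in: The gripper still holds the still, upright lance (finger force over 2 N, under 20 mm/s, within 0.12 rad of the guide axis) with its tip within 4 mm of that axis, at least 4 mm below the lower guide (under 51 mm above the bench) and 3 mm clear of the base plate (over 11 mm) (all of step 5 and z of lance_tip in the frame of stand above 0.011 m and angle between the z axis of lance and the z axis of stand, either way round below 0.12 rad and linear speed of lance below 0.02 m/s and contact force between the fingers and lance above 2 N); the arm keeps its last pose, push and grip.
It fails at once if two keys down at once (value of joint each of key_round, key_bar above 0.004 m or value of joint each of key_bar, key_square above 0.004 m or value of joint each of key_round, key_square above 0.004 m).
It fails at once if a bystander moved by more than 30 mm (distance of any of spray_bottle, pump_bottle, round_bottle, beaker, pump_head, meter, paddle from where it was at the start of the episode above 0.03 m).
It fails at once if an upright bystander knocked over (angle between any of spray_bottle, pump_bottle, round_bottle, beaker, pump_head, paddle's own z axis and vertical above 0.5 rad).
It also fails if it takes over 67 s, if anything falls off the work surface, if the arm or the gripper's body presses on something with over 40 N, if the wrist force passes 120 N, or if a joint passes its speed limit or range.

ROBOT

A 6-joint arm with a two-finger parallel gripper is mounted at the origin on the work surface. World frame = base frame: x ahead of the robot, y to its left, z up, the work surface at z = 0. Lengths are in mm, angles in rad, forces in N, time in s.
With the tool pointing down it reaches from about 275 to 1000 mm from the base axis. Payload 8.4 kg.
Tool frame: the origin (TCP) lies at the very end of the fingers, on their centre line; the grasp point (between the pads) lies behind it (r.grip_point_offset is the x of the grasp point in the tool frame, in mm); x points along the fingers, z is the direction in which the jaws open and shut, and the axes are right-handed (so a half turn about x gives the same grasp; the last joint's range is limited). The gripper opens to 85 mm and grips with 20 to 120 N. Pads are 22 mm wide; open, the fingers measure 114 mm over their backs; the gripper's body (76 mm by 85 mm) begins 54 mm behind the grasp point. The pads swing forward as they close: fully open they stand 13 mm farther back than shut.
Start: joints at [-1.278, 0.353, 1.633, -0, 1.155, -0.002], TCP at [181.591, -598.041, 231.281] pointing down, gripper open.
Joint ranges: [-2.63, 2.63], [-0.92, 2.1], [0.06, 2.66], [-1.3, 4.44], [0, 2.69], [-3.02, 3.02]. Speed limits (rad/s): [2.22, 2.22, 2.79, 3.14, 3.14, 3.14].

INTERFACE

Orientations are given as [roll, pitch, yaw] about the fixed x, y, z axes, in that order (R = Rz(yaw) Ry(pitch) Rx(roll)).
In Python, from rig import r, vision, order gives the robot as it stands. The module is installed in compiled form; this text tells all that it offers.
- The arm moves only by the tool step_arm, never from a script. Its argument "rows" is a list of rows, each a list of 7 numbers: the shift along the world's x, y, z in mm, then the turn, a rotation vector about the world's x, y, z in rad, then the finger opening in mm, from 0 to 85.4. A call has exactly 8 rows; each row is the pose to reach, as a shift and turn from the pose measured when the call began; what a row does not reach only later rows make up. A row lasts 1/8 s, in which the tool goes at most 62.5 mm and 10.7 degrees, less where a joint would pass 70% of its speed; a pose out of reach is approached as far as the arm can. A call with a gripper value outside its range is refused whole. The fingers move at their own pace and stop on an object; "force" is the grip in N (left out, the last holds). Time passes only in rows, so rows that repeat a pose let the fingers close, or fill a call up. It gives the time, the measured TCP pose, the force and the opening at its end, in the units of the state.
- r.sense(): the state, without advancing time (a new reading comes with each control period).
- vision.grab_frame(name): name is "side" or "top" or "wrist"; returns (picture, depth): 480x640x3 uint8, red, green, blue; 480x640 float32, mm along the optical axis (not along the pixel's ray), 0 where there is no reading.
- vision.camera_info(name): a dict with "K" (3x3 intrinsics, pixels), "distortion" ([k1, k2, p1, p2, k3] as OpenCV has them; the pictures are not rectified), "origin" and "attitude" of the camera in the world; the wrist camera has in their place "tool_from_camera" (4x4, takes a point from camera to tool coordinates, whose origin is the TCP and whose axes are the tool frame's). Camera axes: x right, y down, z forward; pixel columns grow to the right and rows downward; lengths in mm; the calibration is good to about 2 mm. A picture is of the moment at which its call begins: read the wrist's pose just before it. camera_info takes no time and is no camera call.
- order.sign_off(): hands the job in, once; it reports no verdict.
The state is a dict: "clock": time; "qpos": joint angles; "qvel": joint speeds; "joint_efforts": joint torques, N m; "eef_pos": TCP position; "tcp_rot": TCP orientation; "contact_force": force on the tool from outside, world axes, zero at the start; "wrist_torque": the same for the moment, N m; "opening": opening from 0.0 (shut) to 1.0 (fully open).
Only numpy, scipy, OpenCV 4.12 (cv2) and the standard library are available. Lean on these libraries where they do the work, as an engineer would, in place of code of your own. Each camera call takes 0.05 s, during which the arm holds its last target.

## Working session

There is one attempt and no reset: what is moved stays moved. The work goes in short steps, Python scripts to look and compute and a tool call to move; the robot and the scene stay as the last step left them, time stands still between calls to the robot, and variables do not carry over. Pictures are saved under pics/ and viewed, and the job is handed in when it is done.

Besides the shell and the picture viewer there is one more tool, called after ">>>" in YAML: its name, and indented under it one key for each argument. step_arm: Moves the arm, as the interface text tells. Its arguments: {"type":"object","properties":{"rows":{"type":"array"},"force":{"type":"number"}},"required":["rows"]}

```bash
mkdir -p pics; cat > h.py <<'E'
from rig import r, vision, order
import numpy as np, cv2
from scipy.spatial.transform import Rotation as R
def info(n):
    return vision.camera_info(n)
E
python3 - <<'E'
from h import *
s=r.sense();print(s, r.grip_point_offset)
for n in("side","top","wrist"):
    i=vision.camera_info(n);print(n,i)
for n in("side","top"):
    p,d=vision.grab_frame(n);cv2.imwrite(f"pics/{n}0.png",p[:,:,::-1]);np.save(f"{n}0.npy",d)
E
```

```text
{'clock': 0.0, 'qpos': array([-1.27838131e+00,  3.53639909e-01,  1.63412628e+00,  2.29307811e-06,
        1.15517151e+00, -2.42450710e-03]), 'qvel': array([ 0.00019914, -0.00098636,  0.0007937 ,  0.00066325, -0.00127815,
       -0.00107769]), 'joint_efforts': array([ 2.13160420e-03, -6.05246472e+01, -3.42068624e+01, -9.69689813e-05,
        9.14415345e-03, -9.03238401e-06]), 'eef_pos': array([ 181.46951836, -597.59309194,  230.57017325]), 'tcp_rot': array([3.13760939, 1.56945128, 1.86165166]), 'contact_force': array([-0.78398856, -0.02242471,  0.11151795]), 'wrist_torque': array([ 0.01165688, -0.01168692,  0.02769243]), 'opening': 1.0006175649811875} -18.700000000000003
side {'K': array([[453.81701324,   0.        , 316.49267263],
       [  0.        , 453.81701324, 240.50301909],
       [  0.        ,   0.        ,   1.        ]]), 'distortion': array([-0.00335954,  0.        ,  0.        ,  0.        ,  0.        ]), 'origin': array([ 270.56591542, -696.51415986,  758.42491975]), 'attitude': array([-2.22777513, -0.01479604, -0.3667972 ])}
top {'K': array([[508.45430842,   0.       
[... 262 characters left out ...]
18695629]), 'attitude': array([-3.02952886e+00,  2.39666846e-03, -1.56168447e+00])}
wrist {'K': array([[333.95529878,   0.        , 318.0502191 ],
       [  0.        , 333.95529878, 236.69995531],
       [  0.        ,   0.        ,   1.        ]]), 'distortion': array([-0.02657176,  0.        ,  0.        ,  0.        ,  0.        ]), 'tool_from_camera': array([[-9.63824881e-07, -2.63824918e-01,  9.64570584e-01,
        -1.42336817e+02],
       [ 2.26993487e-04, -9.64570560e-01, -2.63824911e-01,
         6.75096733e+01],
       [ 9.99999974e-01,  2.18696959e-04,  6.08162152e-05,
        -1.48095613e+00],
       [ 0.00000000e+00,  0.00000000e+00,  0.00000000e+00,
         1.00000000e+00]])}
```

View pics/top0.png

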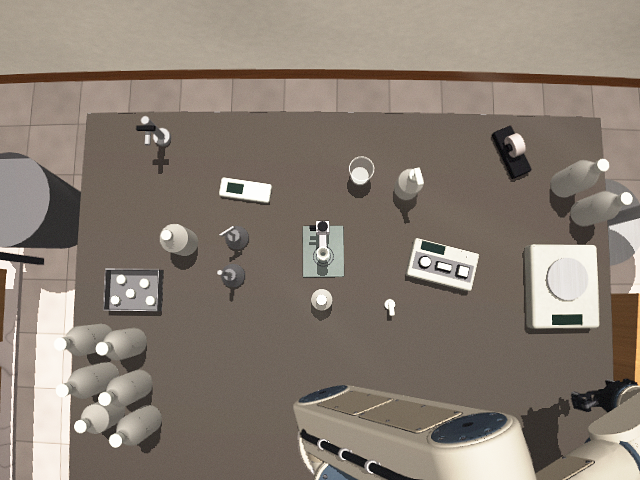

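View pics/side0.png

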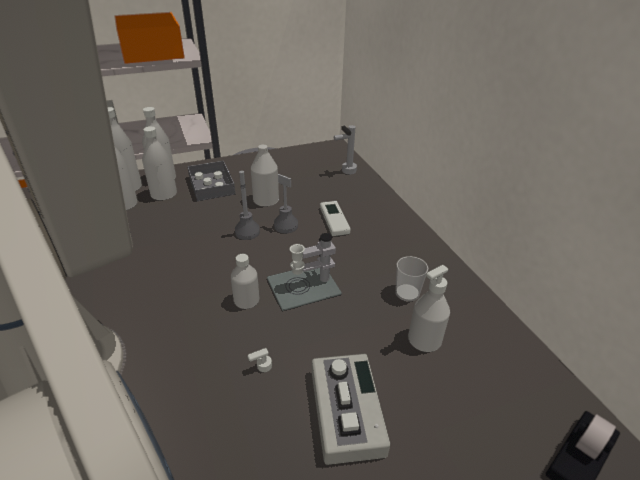

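```bash
cat >> h.py <<'E'
def ray(n,uv,pose=None):
    i=info(n)
    p=cv2.undistortPoints(np.array([[uv]],float),i["K"],np.array(i["distortion"]))[0,0]
    d=np.array([p[0],p[1],1.])
    if n=="wrist":
        o,rot=pose  # tcp pos, Rot
        T=i["tool_from_camera"]
        return rot.apply(T[:3,3])+o, rot.apply(T[:3,:3]@d)
    return np.array(i["origin"]), R.from_euler("xyz",i["attitude"]).apply(d)
def at_z(n,uv,z,pose=None):
    o,d=ray(n,uv,pose); return o+d*(z-o[2])/d[2]
def at_d(n,uv,depth,pose=None):
    o,d=ray(n,uv,pose); return o+d*depth
def tri(obs):
    A=0;b=0;L=[]
    for (n,uv,pose) in obs:
        o,d=ray(n,uv,pose);d=d/np.linalg.norm(d);P=np.eye(3)-np.outer(d,d);A=A+P;b=b+P@o;L.append((o,P))
    x=np.linalg.solve(A,b); return x,[np.linalg.norm(P@(x-o)) for o,P in L]
def proj(n,X,pose=None):
    i=info(n)
    if n=="wrist":
        o,rot=pose;T=i["tool_from_camera"];X=rot.inv().apply(np.atleast_2d(X)-o);X=(X-T[:3,3])@T[:3,:3]
    else:
        X=R.from_euler("xyz",i["attitude"]).inv().apply(np.atleast_2d(X)-i["origin"])
    return cv2.projectPoints(X,np.zeros(3),np.zeros(3),i["K"],np.array(i["distortion"]))[0][:,0]
def crop(img,out,x0,y0,x1,y1,k):
    cv2.imwrite(out,cv2.resize(img[y0:y1,x0:x1],None,fx=k,fy=k,interpolation=cv2.INTER_CUBIC))
E
python3 - <<'E'
from h import *
t=cv2.imread("pics/top0.png");s=cv2.imread("pics/side0.png")
crop(t,"pics/t1.png",205,210,345,315,5.7)
crop(t,"pics/t2.png",400,230,490,297,8)
crop(s,"pics/s1.png",220,140,350,310,3.5)
crop(s,"pics/s2.png",300,345,400,465,5)
E
```

```text
(no output)
```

View pics/t1.png

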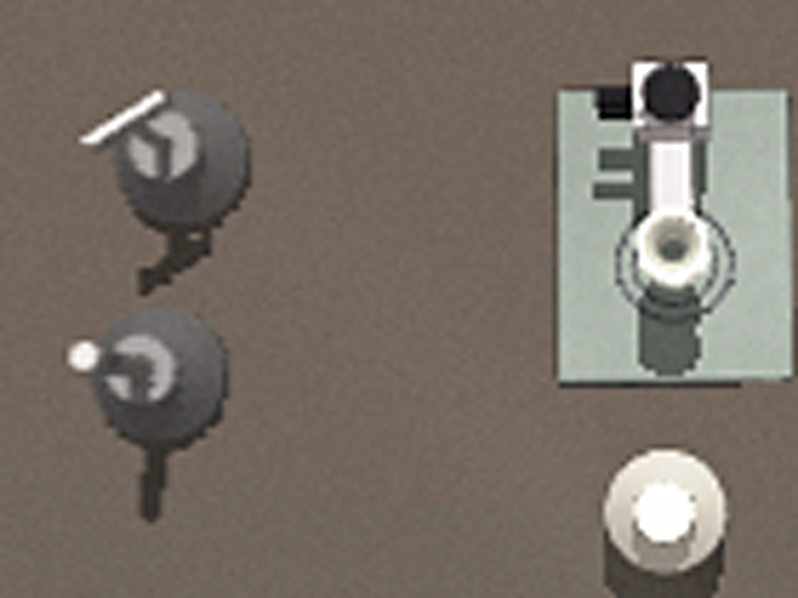

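View pics/t2.png

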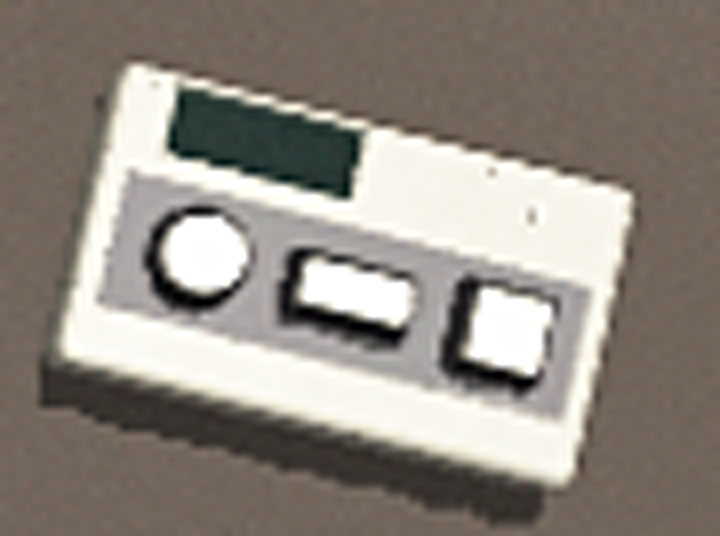

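View pics/s1.png

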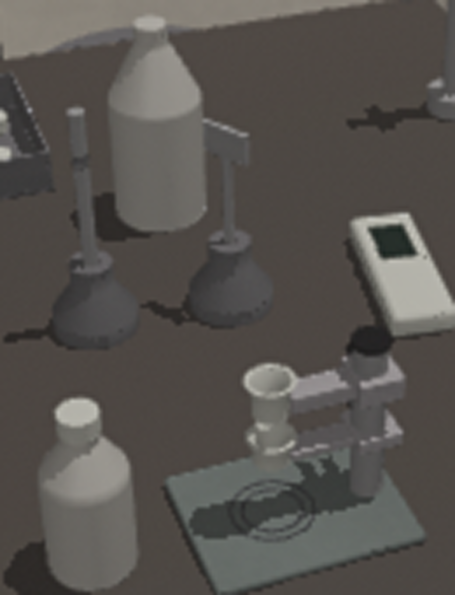

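View pics/s2.png

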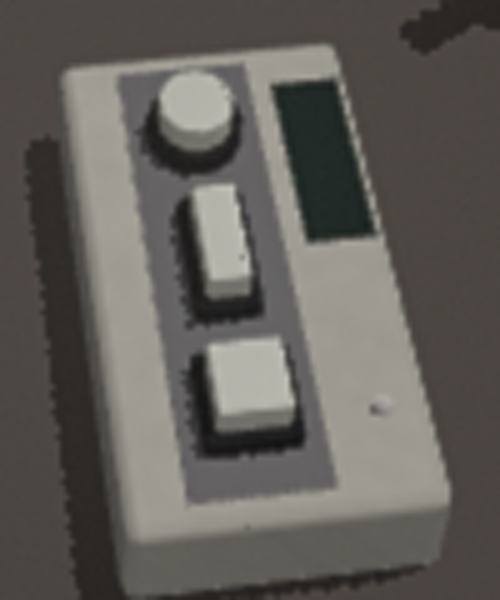

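```bash
python3 - <<'E'
from h import *
f=lambda x,y,x0,y0,k:((x+.5)/k-.5+x0,(y+.5)/k-.5+y0)
T=lambda x,y:f(x,y,400,230,8)
T1=lambda x,y:f(x,y,205,210,5.7)
S2=lambda x,y:f(x,y,300,345,5)
S1=lambda x,y:f(x,y,220,140,3.5)
for nm,t,s in [("round",T(203,257),S2(196,100)),("bar",T(355,292),S2(217,230)),("sq",T(508,330),S2(246,375))]:
    print(nm,at_z("top",t,67),at_z("side",s,67),tri([("top",t,None),("side",s,None)]))
print("lance",at_z("top",T1(84,356),192),at_z("side",S1(76,112),192), tri([("top",T1(84,356),None),("side",S1(76,112),None)]))
print("rest top",at_z("top",T1(142,368),60),at_z("side",S1(91,263),60))
print("upper",at_z("top",T1(672,247),122),at_z("side",S1(271,381),122))
print("ring",at_z("top",T1(676,263),8),at_z("side",S1(272,512),8))
for c in [(558,90),(788,92),(792,378),(558,380)]: print("base",at_z("top",T1(*c),8)[:2])
print("rest2 top",at_z("top",T1(166,146),60), "blade",at_z("top",T1(80,142),162),at_z("top",T1(163,93),162))
print("rbottle",at_z("top",T1(664,512),130),"blk",at_z("top",(322,226),138))
print("pumphead",at_z("top",(390,303),48),"pump bottle",at_z("top",(410,185),100))
s=r.sense();print(r.sense()["clock"]); print(R.from_euler("xyz",s["tcp_rot"]).as_matrix().round(3))
E
```

```text
round [ 506.02531116 -225.0433322    67.        ] [ 505.96648959 -227.01891128   67.        ] (array([ 506.42752977, -225.53023525,   64.88733251]), [np.float64(0.26067778782435785), np.float64(0.2606777878243186)])
bar [ 494.19272072 -278.25773937   67.        ] [ 491.1368445  -280.15398831   67.        ] (array([ 493.26481159, -278.57792065,   63.96522328]), [np.float64(1.1729493713868424), np.float64(1.172949371386807)])
sq [ 481.27821024 -331.9814331    67.        ] [ 478.03658445 -333.93467643   67.        ] (array([ 480.26974942, -332.46448737,   63.66040377]), [np.float64(1.2483788472295223), np.float64(1.2483788472294357)])
lance [465.96138663 320.39679049 192.        ] [465.24958474 317.47645798 192.        ] (array([465.97223883, 320.81318372, 190.12839759]), [np.float64(0.08054314802761736), np.float64(0.08054314802759936)])
rest top [466.75667792 319.86759971  60.        ] [465.39229843 317.08823907  60.        ]
upper [523.27931308  59.90396281 122.        ] [523.81389943  57.8909301  122.        ]
ring [525.16378147  59.06248022   8.        ] [522.92803434  57.19361559   8.        ]
base [613.40107163 120.32041542]
base [613.39472025   2.63769472]
base [ 4.67297931e+02 -2.11661741e-01]
base [465.20821423 118.21307636]
rest2 top [576.47923062 311.15669485  60.        ] blade [565.58508562 331.81015673 162.        ] [588.59194335 294.1033974  162.        ]
rbottle [399.6354533   62.29488059 130.        ] blk [593.65099265  61.72554942 138.        ]
pumphead [ 390.88247595 -129.3796       48.        ] pump bottle [ 715.84524463 -180.08461706  100.        ]
0.1
[[-0.     0.957  0.291]
 [ 0.001  0.291 -0.957]
 [-1.    -0.    -0.001]]
```

>>> step_arm:
  rows:
    - [30, 35, 0, 0, 0, 0, 0]
    - [75, 85, 0, 0, 0, 0, 0]
    - [120, 138, -10, 0, 0, 0, 0]
    - [165, 190, -30, 0, 0, 0, 0]
    - [210, 242, -50, 0, 0, 0, 0]
    - [255, 292, -70, 0, 0, 0, 0]
    - [295, 338, -90, 0, 0, 0, 0]
    - [324.5, 371.5, -110, 0, 0, 0, 0]

```text
clock: 1.1
eef_pos: [491.1, -242.9, 129.6]
tcp_rot: [2.588, 1.57, 1.313]
contact_force: [0.3, -0.1, -0.2]
opening: -0.001
```

```bash
python3 - <<'E'
from h import *
s=r.sense();print(s)
for n in("side","wrist"):
    p,d=vision.grab_frame(n);cv2.imwrite(f"pics/{n}1.png",p[:,:,::-1])
E
```

```text
{'clock': 1.1, 'qpos': array([-4.62574393e-01,  3.56259294e-01,  1.88825230e+00,  1.15011700e-03,
        8.97267661e-01,  8.12628278e-01]), 'qvel': array([ 8.38947242e-01,  3.87853295e-01, -7.81207281e-02, -6.49546329e-04,
       -3.16037001e-01,  8.33635782e-01]), 'joint_efforts': array([ -5.4668659 , -58.6951983 , -25.542714  ,   0.10970806,
         0.90041148,  -1.35290511]), 'eef_pos': array([ 491.1038914 , -242.87306802,  129.61903542]), 'tcp_rot': array([2.58846298, 1.56987827, 1.31254284]), 'contact_force': array([ 0.26828868, -0.07612768, -0.18108869]), 'wrist_torque': array([-0.06573521, -0.04678966, -0.02599223]), 'opening': -0.0012972677595908966}
```

View pics/wrist1.png

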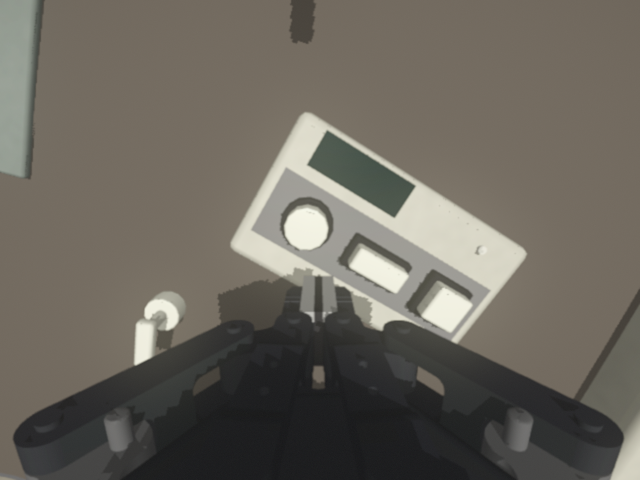

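View pics/side1.png

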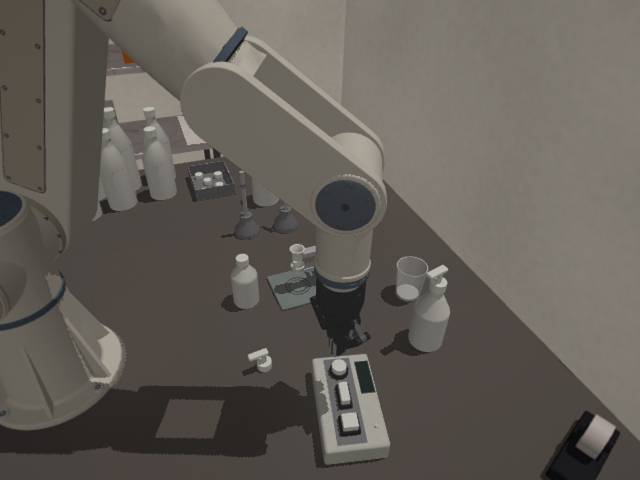

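```bash
python3 - <<'E'
from h import *
s=r.sense();print(s["clock"],s["eef_pos"],s["tcp_rot"],s["contact_force"])
E
```

```text
1.2 [ 491.50717899 -240.00663264  127.75529214] [-2.82549395  1.56647064  2.18584557] [-0.8539083  -0.88476704 -0.60376685]
```

>>> step_arm:
  rows:
    - [8, 8, -10, 0, 0, 0, 0]
    - [14.5, 14, -30, 0, 0, 0, 0]
    - [14.5, 14, -48, 0, 0, 0, 0]
    - [14.5, 14, -56, 0, 0, 0, 0]
    - [14.5, 14, -60, 0, 0, 0, 0]
    - [14.5, 14, -63, 0, 0, 0, 0]
    - [14.5, 14, -65.5, 0, 0, 0, 0]
    - [14.5, 14, -65.5, 0, 0, 0, 0]

```text
clock: 2.2
eef_pos: [506.0, -226.3, 62.5]
tcp_rot: [-2.806, 1.567, 2.206]
contact_force: [-2.0, -1.9, 4.3]
opening: -0.002
```

```bash
python3 - <<'E'
from h import *
for n in("side","wrist"):
    p,d=vision.grab_frame(n);cv2.imwrite(f"pics/{n}2.png",p[:,:,::-1])
s=r.sense();print(s["clock"],s["eef_pos"],s["tcp_rot"],s["contact_force"])
crop(cv2.imread("pics/side2.png"),"pics/s2c.png",300,345,400,465,5)
E
```

```text
2.3 [ 506.1348304  -226.23519915   62.61881085] [-2.85558655  1.56701298  2.15583344] [-2.2891531  -2.07934303  4.94006996]
```

View pics/s2c.png

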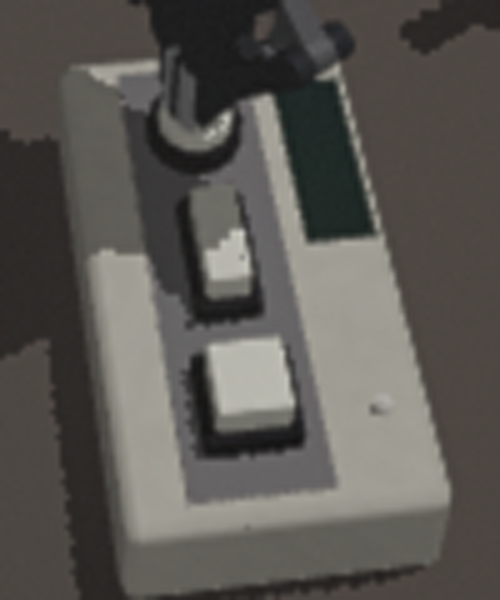

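View pics/wrist2.png

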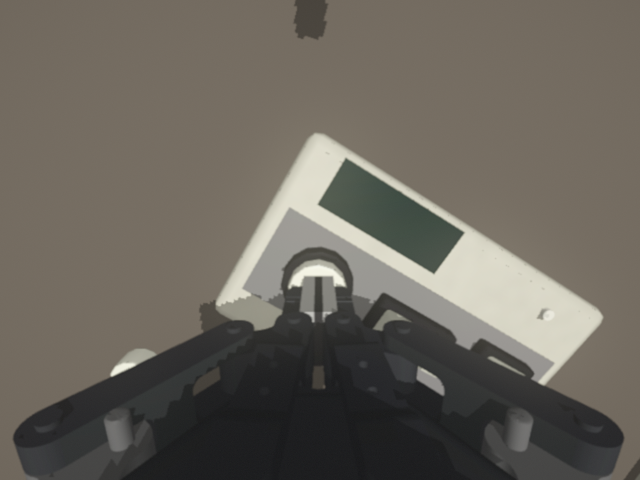

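>>> step_arm:
  rows:
    - [0, 0, -1.5, 0, 0, 0, 0]
    - [0, 0, -1.5, 0, 0, 0, 0]
    - [0, 0, -1.5, 0, 0, 0, 0]
    - [0, 0, 8, 0, 0, 0, 0]
    - [0, 0, 20, 0, 0, 0, 0]
    - [-7, -26, 20, 0, 0, 0, 0]
    - [-13.5, -52.5, 20, 0, 0, 0, 0]
    - [-13.5, -52.5, 15, 0, 0, 0, 0]

```text
clock: 3.3
eef_pos: [493.1, -280.2, 78.6]
tcp_rot: [2.962, 1.569, 1.689]
contact_force: [0.1, 0.2, -0.3]
opening: -0.001
```

```bash
python3 - <<'E'
from h import *
p,d=vision.grab_frame("wrist");cv2.imwrite(f"pics/w3.png",p[:,:,::-1])
s=r.sense();print(s["clock"],s["eef_pos"],s["tcp_rot"],s["contact_force"])
E
```

```text
3.35 [ 492.51676942 -278.95504593   77.4878368 ] [-2.9551145   1.56697865  2.05467621] [-0.44654079  0.47404674 -0.15295961]
```

View pics/w3.png

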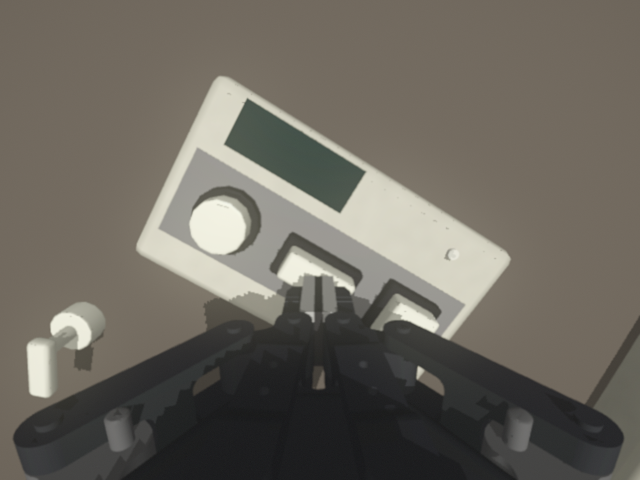

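>>> step_arm:
  rows:
    - [0, 0, -6, 0, 0, 0, 0]
    - [0, 0, -10, 0, 0, 0, 0]
    - [0, 0, -14, 0, 0, 0, 0]
    - [0, 0, -16.5, 0, 0, 0, 0]
    - [0, 0, -16.5, 0, 0, 0, 0]
    - [0, 0, -16.5, 0, 0, 0, 0]
    - [0, 0, -16.5, 0, 0, 0, 0]
    - [0, 0, -16.5, 0, 0, 0, 0]

```text
clock: 4.35
eef_pos: [492.6, -278.7, 61.1]
tcp_rot: [-2.994, 1.567, 2.016]
contact_force: [-0.2, 4.2, 5.5]
opening: -0.001
```

>>> step_arm:
  rows:
    - [0, 0, 8, 0, 0, 0, 0]
    - [0, 0, 20, 0, 0, 0, 0]
    - [-6, -27, 20, 0, 0, 0, 0]
    - [-12.5, -54, 20, 0, 0, 0, 0]
    - [-12.5, -54, 16, 0, 0, 0, 0]
    - [-12.5, -54, 10, 0, 0, 0, 0]
    - [-12.5, -54, 4, 0, 0, 0, 0]
    - [-12.5, -54, 0, 0, 0, 0, 0]

```text
clock: 5.35
eef_pos: [480.1, -332.1, 60.8]
tcp_rot: [-2.915, 1.566, 2.096]
contact_force: [-2.4, 1.7, 20.4]
opening: 0.003
```

>>> step_arm:
  rows:
    - [0, 0, 0, 0, 0, 0, 0]
    - [0, 0, 0, 0, 0, 0, 0]
    - [0, 0, 0, 0, 0, 0, 0]
    - [0, 0, 0, 0, 0, 0, 0]
    - [0, 0, 0, 0, 0, 0, 0]
    - [0, 0, 0, 0, 0, 0, 0]
    - [0, 0, 0, 0, 0, 0, 0]
    - [0, 0, 0, 0, 0, 0, 0]

```text
clock: 6.35
eef_pos: [480.1, -332.0, 61.1]
tcp_rot: [-2.827, 1.566, 2.184]
contact_force: [-2.9, -0.1, 6.4]
opening: 0.001
```

```bash
python3 - <<'E'
from h import *
s=r.sense();print(s["clock"],s["eef_pos"],s["qpos"],s["contact_force"])
print(R.from_euler("xyz",s["tcp_rot"]).as_matrix().round(3))
E
```

```text
6.35 [ 480.07934131 -332.01189591   61.07941096] [-0.60848952  0.50228563  1.84508605  0.00206689  0.79829469  0.66200403] [-2.9384655  -0.08808972  6.40606812]
[[-0.002  0.956  0.294]
 [ 0.004  0.294 -0.956]
 [-1.    -0.001 -0.004]]
```

>>> step_arm:
  rows:
    - [0, 0, 40, 0, 0, 0, 0]
    - [0, 0, 95, 0, 0, 0, 0]
    - [0, 20, 150, 0, 0, 0, 0]
    - [0, 70, 180, 0, 0, 0, 0]
    - [0, 130, 190, 0, 0, 0, 0]
    - [0, 190, 190, 0, 0, 0, 0]
    - [0, 250, 190, 0, 0, 0, 40]
    - [0, 310, 190, 0, 0, 0, 85]

```text
clock: 7.35
eef_pos: [479.7, -19.8, 251.0]
tcp_rot: [-2.929, 1.567, 2.082]
contact_force: [1.2, 0.1, 0.4]
opening: 0.42
```

>>> step_arm:
  rows:
    - [0, 50, 0, 0, 0, 0, 85]
    - [0, 100, 0, 0, 0, 0, 85]
    - [-5, 150, 0, 0, 0, 0, 85]
    - [-5, 200, 0, 0, 0, 0, 85]
    - [-10, 250, 0, 0, 0, 0, 85]
    - [-10, 300, 0, 0, 0, 0, 85]
    - [-14, 330, 0, 0, 0, 0, 85]
    - [-14, 345, 0, 0, 0, 0, 85]

```text
clock: 8.35
eef_pos: [464.9, 326.7, 250.6]
tcp_rot: [-2.762, 1.566, 2.252]
contact_force: [0.6, -0.4, 0.1]
opening: 0.992
```

```bash
python3 - <<'E'
from h import *
s=r.sense();print(s["clock"],s["eef_pos"],s["qpos"],s["contact_force"])
import pickle
for n in("side","top"):
    p,d=vision.grab_frame(n);cv2.imwrite(f"pics/{n}4.png",p[:,:,::-1])
s=r.sense();pickle.dump(s,open("w4.pkl","wb"))
p,d=vision.grab_frame("wrist");cv2.imwrite(f"pics/w4.png",p[:,:,::-1])
print(s["clock"],s["eef_pos"],s["tcp_rot"],s["opening"])
E
```

```text
8.35 [464.92668223 326.74607335 250.56127644] [0.60734055 0.24697693 1.73595864 0.00473384 1.15898206 1.87507966] [ 0.61275831 -0.43247183  0.06565329]
8.45 [465.4558518  326.08445804 250.66002923] [-2.84095754  1.56656452  2.1721446 ] 0.9956346439545793
```

View pics/w4.png

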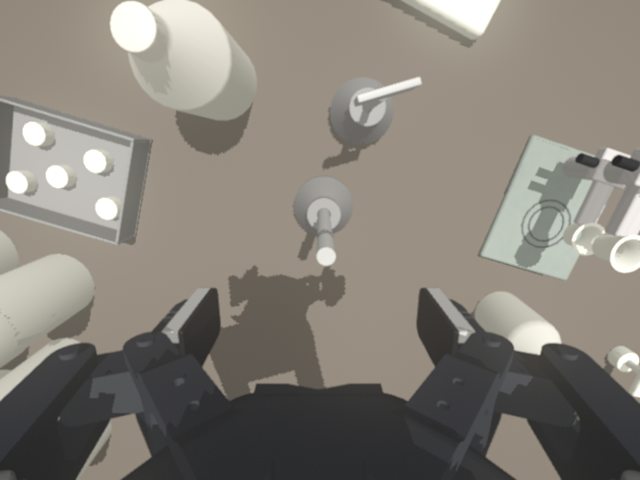

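View pics/side4.png

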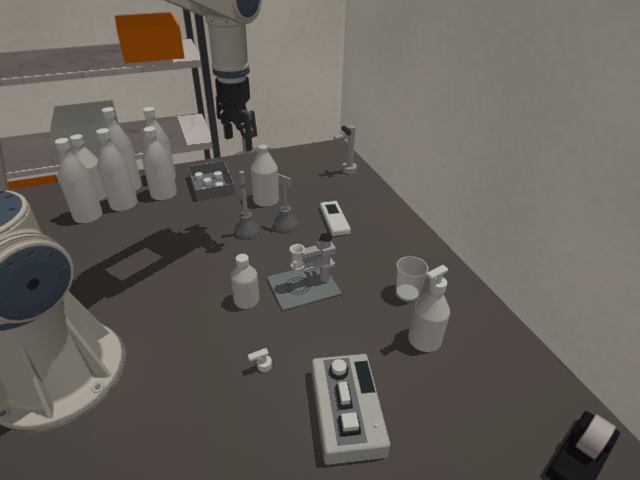

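```bash
python3 - <<'E'
from h import *
import pickle
s=pickle.load(open("w4.pkl","rb"));P=(s["eef_pos"],R.from_euler("xyz",s["tcp_rot"]))
w=cv2.imread("pics/w4.png");crop(w,"pics/w4c.png",280,190,370,280,8);crop(w,"pics/w4d.png",520,190,640,290,6)
print(at_z("wrist",(326.5,256),192,P),at_z("wrist",(323,213),60,P),at_z("wrist",(627,251),122,P))
E
```

```text
[466.33782778 322.52651689 192.        ] [467.35451474 323.75344314  60.        ] [525.96023722  65.83297219 122.        ]
```

View pics/w4c.png

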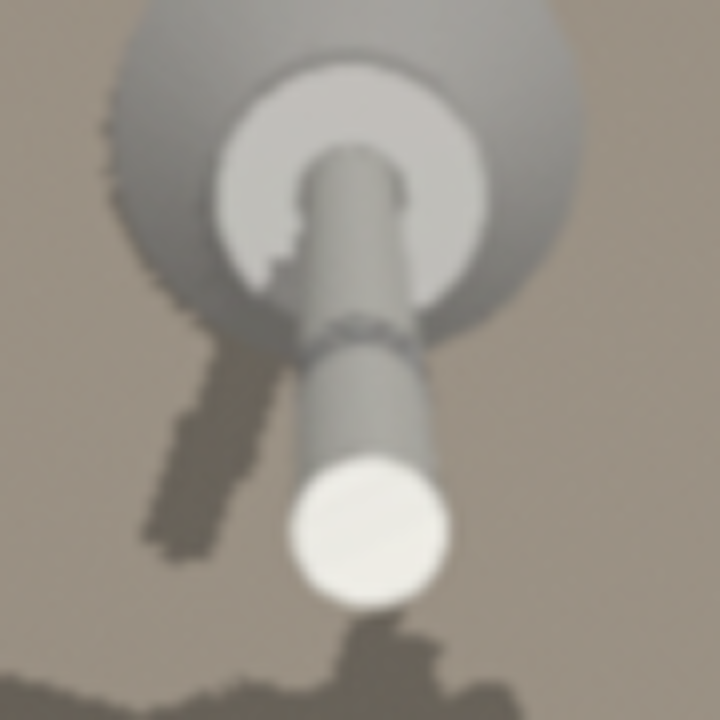

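View pics/w4d.png

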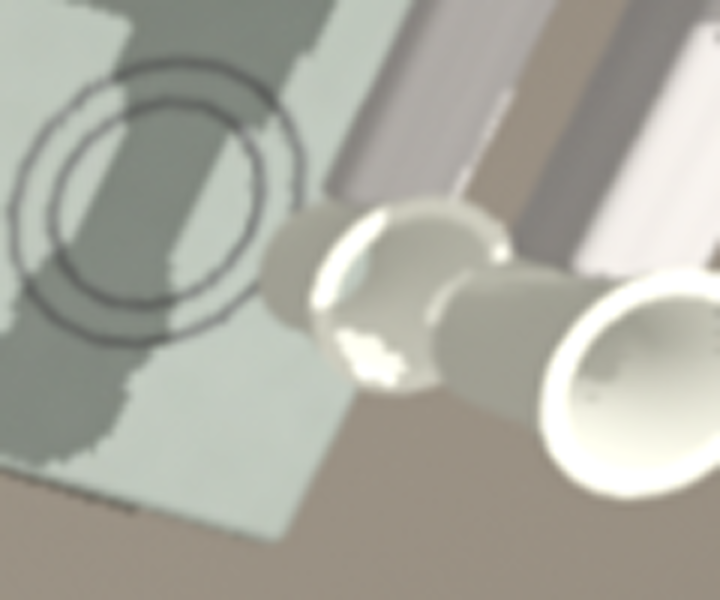

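>>> step_arm:
  rows:
    - [0.8, -4.8, 0, 0, 0, 0, 85]
    - [0.8, -4.8, -10, 0, 0, 0, 85]
    - [0.8, -4.8, -30, 0, 0, 0, 85]
    - [0.8, -4.8, -55, 0, 0, 0, 85]
    - [0.8, -4.8, -80, 0, 0, 0, 85]
    - [0.8, -4.8, -98, 0, 0, 0, 85]
    - [0.8, -4.8, -108.5, 0, 0, 0, 85]
    - [0.8, -4.8, -108.5, 0, 0, 0, 85]

```text
clock: 9.5
eef_pos: [466.1, 319.9, 141.6]
tcp_rot: [-2.489, 1.567, 2.524]
contact_force: [0.3, -0.1, 0.1]
opening: 0.999
```

```bash
python3 - <<'E'
from h import *
import pickle
for n in ("wrist","side"):
    p,d=vision.grab_frame(n);cv2.imwrite(f"pics/{n}5.png",p[:,:,::-1])
s=r.sense();print(s["clock"],s["eef_pos"],s["tcp_rot"],s["contact_force"])
E
```

```text
9.6 [466.75741956 320.44749283 142.81151384] [-2.9972357   1.56682669  2.01509975] [ 0.26640004 -0.10023579 -0.17620153]
```

View pics/wrist5.png

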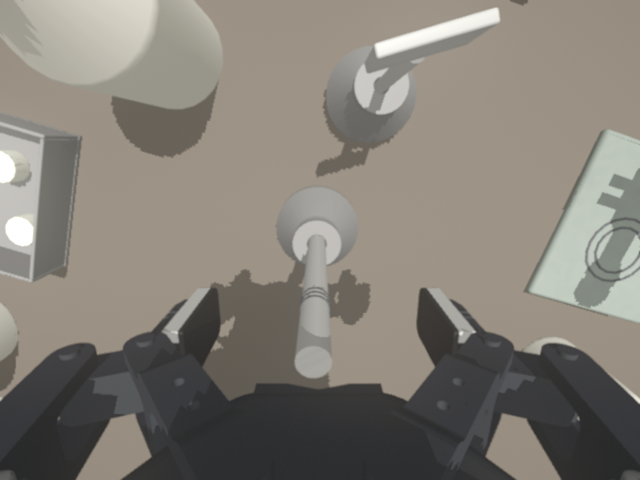

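>>> step_arm:
  rows:
    - [-0.4, 1.3, 0, 0, 0, 0, 85]
    - [-0.4, 1.3, 0, 0, 0, 0, 60]
    - [-0.4, 1.3, 0, 0, 0, 0, 40]
    - [-0.4, 1.3, 0, 0, 0, 0, 25]
    - [-0.4, 1.3, 0, 0, 0, 0, 15]
    - [-0.4, 1.3, 0, 0, 0, 0, 5]
    - [-0.4, 1.3, 0, 0, 0, 0, 0]
    - [-0.4, 1.3, 0, 0, 0, 0, 0]
  force: 50

```text
clock: 10.6
eef_pos: [466.5, 321.7, 142.9]
tcp_rot: [-3.01, 1.567, 2.002]
contact_force: [0.4, -1.2, 2.3]
opening: 0.123
```

```bash
python3 - <<'E'
from h import *
import pickle
s=r.sense();pickle.dump(s,open("w6.pkl","wb"))
for n in ("wrist","side"):
    p,d=vision.grab_frame(n);cv2.imwrite(f"pics/{n}6.png",p[:,:,::-1])
s=r.sense();print(s)
E
```

```text
{'clock': 10.7, 'qpos': array([0.59886598, 0.36396144, 1.83918154, 0.00469245, 0.93781626,
       1.86689535]), 'qvel': array([-0.00067826,  0.00154062, -0.00184937, -0.00019478, -0.00033839,
        0.00272529]), 'joint_efforts': array([ 5.52193634e-01, -5.50542998e+01, -2.86664647e+01,  3.89226833e-01,
       -2.06230888e-01,  5.93182594e-04]), 'eef_pos': array([466.41976781, 321.70480448, 142.84922206]), 'tcp_rot': array([-3.00994957,  1.56695943,  2.00243173]), 'contact_force': array([ 0.749194  , -1.65068682,  2.34136939]), 'wrist_torque': array([-0.29822354, -0.0472126 ,  0.04104405]), 'opening': 0.1223410197389523}
```

View pics/wrist6.png

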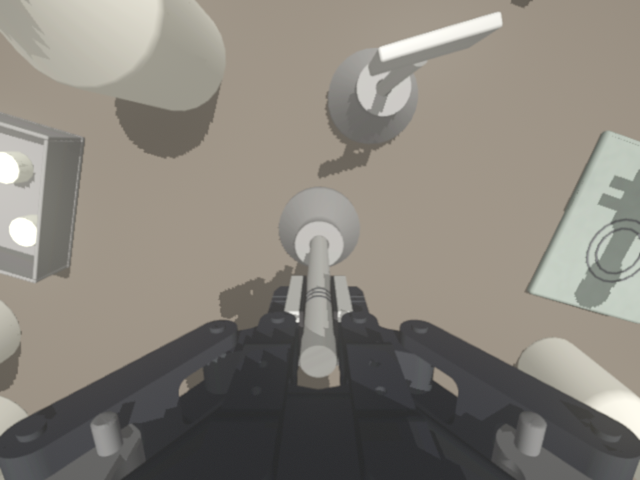

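>>> step_arm:
  rows:
    - [0, 0, 5, 0, 0, 0, 0]
    - [0, 0, 15, 0, 0, 0, 0]
    - [0, 0, 30, 0, 0, 0, 0]
    - [0, 0, 50, 0, 0, 0, 0]
    - [0, 0, 70, 0, 0, 0, 0]
    - [0, 0, 95, 0, 0, 0, 0]
    - [0, 0, 120, 0, 0, 0, 0]
    - [0, 0, 132, 0, 0, 0, 0]

```text
clock: 11.7
eef_pos: [467.0, 322.1, 277.2]
tcp_rot: [2.695, 1.566, 1.425]
contact_force: [-0.1, -1.0, -0.6]
opening: 0.127
```

```bash
python3 - <<'E'
from h import *
s=r.sense();print(s)
for n in ("side",):
    p,d=vision.grab_frame(n);cv2.imwrite(f"pics/{n}7.png",p[:,:,::-1])
E
```

```text
{'clock': 11.7, 'qpos': array([0.59884751, 0.21980139, 1.71021209, 0.00407603, 1.20806622,
       1.86820807]), 'qvel': array([-0.00095875, -0.06649731, -0.08876362, -0.00113824,  0.18119608,
        0.00089344]), 'joint_efforts': array([-3.63872223e-04, -5.28019166e+01, -3.59352601e+01,  2.42019526e-02,
       -8.32787273e-02, -3.09909847e-04]), 'eef_pos': array([466.9635148 , 322.07459461, 277.20353912]), 'tcp_rot': array([2.69530487, 1.5656115 , 1.42450471]), 'contact_force': array([-0.12732035, -1.03563619, -0.61364984]), 'wrist_torque': array([-0.01732367,  0.00073242, -0.00638177]), 'opening': 0.1265308848012427}
```

View pics/side7.png

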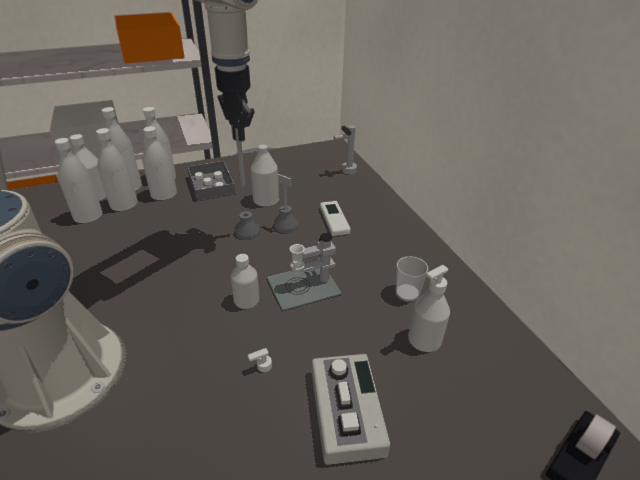

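>>> step_arm:
  rows:
    - [0, -25, 0, 0, 0, 0, 0]
    - [5, -70, 0, 0, 0, 0, 0]
    - [15, -120, 0, 0, 0, 0, 0]
    - [30, -170, 0, 0, 0, 0, 0]
    - [42, -215, 0, 0, 0, 0, 0]
    - [52, -245, 0, 0, 0, 0, 0]
    - [57, -261, 0, 0, 0, 0, 0]
    - [57, -261, 0, 0, 0, 0, 0]

```text
clock: 12.75
eef_pos: [523.9, 60.3, 277.5]
tcp_rot: [2.751, 1.565, 1.478]
contact_force: [-0.4, 0.3, -1.4]
opening: 0.127
```

```bash
python3 - <<'E'
from h import *
import pickle
for n in ("side","top"):
    p,d=vision.grab_frame(n);cv2.imwrite(f"pics/{n}8.png",p[:,:,::-1])
s=r.sense();pickle.dump(s,open("w8.pkl","wb"));print(s)
p,d=vision.grab_frame("wrist");cv2.imwrite(f"pics/wrist8.png",p[:,:,::-1])
crop(cv2.imread("pics/side8.png"),"pics/s8c.png",260,150,360,310,4)
E
```

```text
{'clock': 12.85, 'qpos': array([0.11063052, 0.15558727, 1.78881307, 0.00630816, 1.19579923,
       1.37926018]), 'qvel': array([ 0.01414422, -0.00274391, -0.00136695, -0.00118994, -0.00072636,
       -0.00034406]), 'joint_efforts': array([-9.69266631e-01, -4.74972761e+01, -3.57158375e+01, -4.39981464e-02,
       -1.94055290e-02, -3.22219776e-02]), 'eef_pos': array([523.7523124 ,  61.71371045, 277.67317958]), 'tcp_rot': array([2.71825356, 1.56476192, 1.4473175 ]), 'contact_force': array([-0.1559979 ,  1.22754618, -1.37312514]), 'wrist_torque': array([ 0.02664118, -0.00776386, -0.01559834]), 'opening': 0.12575838494507505}
```

View pics/s8c.png

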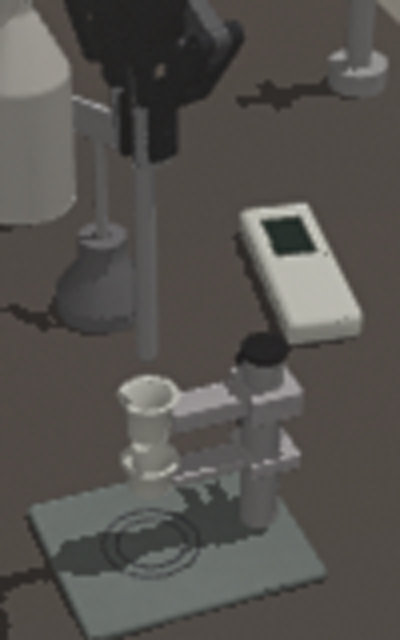

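View pics/wrist8.png

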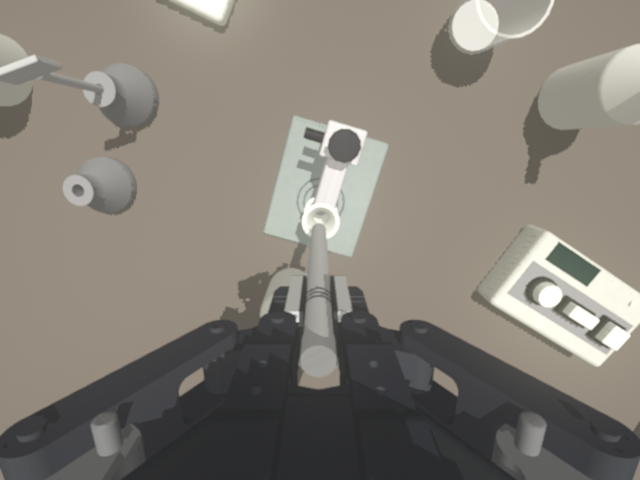

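```bash
python3 - <<'E'
from h import *
import pickle
s=pickle.load(open("w8.pkl","rb"));P=(s["eef_pos"],R.from_euler("xyz",s["tcp_rot"]))
print(P[1].as_matrix().round(4))
f=lambda x,y:((x+.5)/4-.5+260,(y+.5)/4-.5+150)
tip=f(149,356);m=f(149.5,397);top=f(141,110)
a=at_z("side",tip,147);b=at_z("side",m,122);print("side tip",a,"mouth",b,"diff",b-a)
print("lance at 270?",proj("side",[a[0],a[1],a[2]+100]),"seen line", [f(144.5,210)])
w=cv2.imread("pics/wrist8.png");crop(w,"pics/w8c.png",275,185,365,265,8)
t=cv2.imread("pics/top8.png");crop(t,"pics/t8c.png",290,205,350,265,8)
for z in (147,160,190,250,270,325): print(z,proj("side",[a[0],a[1],z]),proj("wrist",[s["eef_pos"][0],s["eef_pos"][1],z],P))
E
```

```text
[[ 7.000e-04  9.554e-01  2.954e-01]
 [ 6.000e-03  2.954e-01 -9.554e-01]
 [-1.000e+00  2.500e-03 -5.500e-03]]
side tip [524.90435447  61.50831548 147.        ] mouth [523.22401211  56.67439436 122.        ] diff [ -1.68034236  -4.83392111 -25.        ]
lance at 270? [[296.31807746 200.46349645]] seen line [(295.75, 202.125)]
147 [[296.875 238.625]] [[320.63710122 228.87913903]]
160 [[296.80640345 233.92806317]] [[320.669109   232.73805851]]
190 [[296.64391675 222.79843245]] [[320.75566855 243.18523135]]
250 [[296.30027135 199.24233137]] [[321.01059707 274.05074767]]
270 [[296.17979969 190.97851294]] [[321.13537566 289.21189425]]
325 [[295.83186078 167.09461189]] [[321.69937386 358.19259004]]
```

View pics/w8c.png

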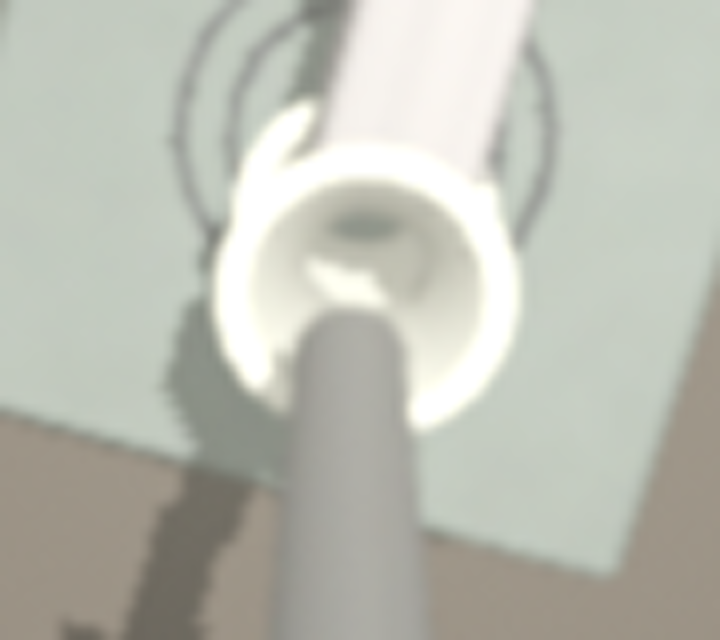

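View pics/t8c.png

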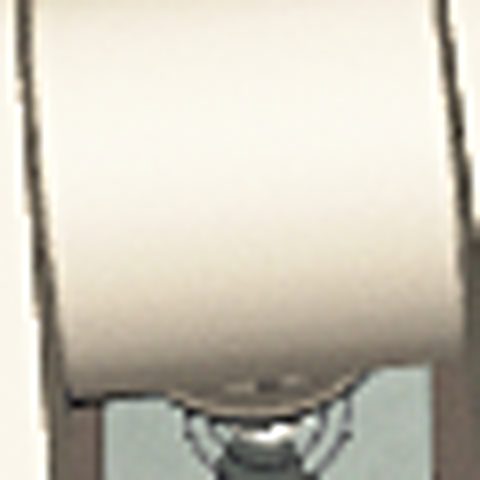

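```bash
python3 - <<'E'
from h import *
import pickle
s=pickle.load(open("w8.pkl","rb"));P=(s["eef_pos"],R.from_euler("xyz",s["tcp_rot"]))
t=at_z("wrist",(318.75,227.5),147,P);m=at_z("wrist",(321,221),122,P);print(t,m,m-t)
# from bushing rim lower guide etc. and column top
print(s["eef_pos"])
E
```

```text
[524.4213153   63.58492812 147.        ] [525.07113571  61.72560612 122.        ] [  0.64982041  -1.85932199 -25.        ]
[523.7523124   61.71371045 277.67317958]
```

>>> step_arm:
  rows:
    - [-0.3, -1, 0, 0, 0, 0, 0]
    - [-0.3, -2, 0, 0, 0, 0, 0]
    - [-0.3, -2, -5, 0, 0, 0, 0]
    - [-0.3, -2, -12, 0, 0, 0, 0]
    - [-0.3, -2, -20, 0, 0, 0, 0]
    - [-0.3, -2, -27, 0, 0, 0, 0]
    - [-0.3, -2, -32, 0, 0, 0, 0]
    - [-0.3, -2, -32, 0, 0, 0, 0]

```text
clock: 13.9
eef_pos: [523.3, 60.0, 245.2]
tcp_rot: [2.833, 1.565, 1.563]
contact_force: [0.9, -0.5, -0.5]
opening: 0.127
```

```bash
python3 - <<'E'
from h import *
import pickle
p,d=vision.grab_frame("side");cv2.imwrite(f"pics/side9.png",p[:,:,::-1])
s=r.sense();pickle.dump(s,open("w9.pkl","wb"));print(s["clock"],s["eef_pos"],s["contact_force"],s["wrist_torque"])
p,d=vision.grab_frame("wrist");cv2.imwrite(f"pics/wrist9.png",p[:,:,::-1])
a=cv2.resize(cv2.imread("pics/side9.png")[210:290,260:340],None,fx=5,fy=5,interpolation=2)
b=cv2.resize(cv2.imread("pics/wrist9.png")[190:270,280:360],None,fx=5,fy=5,interpolation=2)
cv2.imwrite("pics/c9.png",np.hstack([a,b]))
E
```

```text
13.95 [523.4789774   60.01178413 245.63652914] [ 0.21381841 -0.46890081 -2.21283833] [ 0.01376703 -0.07933186 -0.00904639]
```

View pics/c9.png

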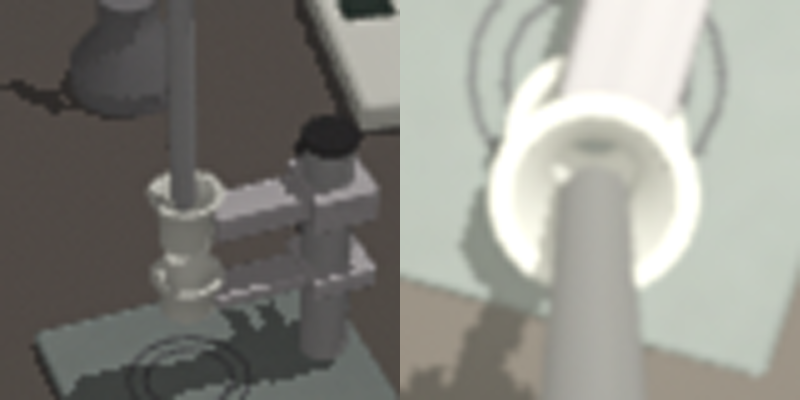

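>>> step_arm:
  rows:
    - [0, 0, -2, 0, 0, 0, 0]
    - [0, 0, -4, 0, 0, 0, 0]
    - [0, 0, -6, 0, 0, 0, 0]
    - [0, 0, -8, 0, 0, 0, 0]
    - [0, 0, -10, 0, 0, 0, 0]
    - [0, 0, -12, 0, 0, 0, 0]
    - [0, 0, -14, 0, 0, 0, 0]
    - [0, 0, -14, 0, 0, 0, 0]

```text
clock: 15.0
eef_pos: [523.5, 60.0, 231.7]
tcp_rot: [2.71, 1.565, 1.439]
contact_force: [0.5, -1.6, -1.1]
opening: 0.12
```

```bash
python3 - <<'E'
from h import *
p,d=vision.grab_frame("side");cv2.imwrite(f"pics/side10.png",p[:,:,::-1])
s=r.sense();print(s["clock"],s["eef_pos"],s["contact_force"],s["wrist_torque"])
p,d=vision.grab_frame("wrist");cv2.imwrite(f"pics/wrist10.png",p[:,:,::-1])
a=cv2.resize(cv2.imread("pics/side10.png")[210:290,260:340],None,fx=5,fy=5,interpolation=2)
b=cv2.resize(cv2.imread("pics/wrist10.png")[190:270,280:360],None,fx=5,fy=5,interpolation=2)
cv2.imwrite("pics/c10.png",np.hstack([a,b]))
E
```

```text
15.05 [523.57343964  60.00543474 231.78610302] [-0.83720497 -0.19535679 -1.67750748] [0.00596713 0.0393086  0.04167794]
```

View pics/c10.png

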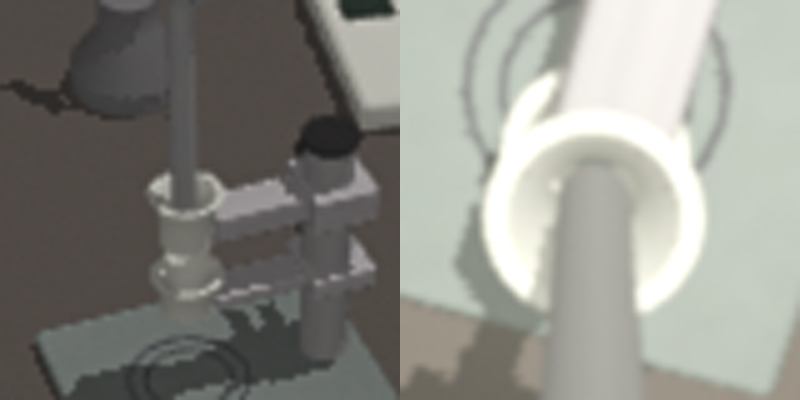

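>>> step_arm:
  rows:
    - [0, 0, -3, 0, 0, 0, 0]
    - [0, 0, -6, 0, 0, 0, 0]
    - [0, 0, -9, 0, 0, 0, 0]
    - [0, 0, -12, 0, 0, 0, 0]
    - [0, 0, -15, 0, 0, 0, 0]
    - [0, 0, -18, 0, 0, 0, 0]
    - [0, 0, -20, 0, 0, 0, 0]
    - [0, 0, -20, 0, 0, 0, 0]

```text
clock: 16.1
eef_pos: [523.5, 60.0, 211.7]
tcp_rot: [2.714, 1.565, 1.444]
contact_force: [-0.6, -0.1, -1.1]
opening: 0.124
```

```bash
python3 - <<'E'
from h import *
import pickle
s=r.sense();print(s["clock"],s["eef_pos"],s["contact_force"],s["wrist_torque"]);pickle.dump(s,open("w11.pkl","wb"))
p,d=vision.grab_frame("wrist");cv2.imwrite(f"pics/wrist11.png",p[:,:,::-1])
p,d=vision.grab_frame("side");cv2.imwrite(f"pics/side11.png",p[:,:,::-1])
a=cv2.resize(cv2.imread("pics/side11.png")[210:290,260:340],None,fx=5,fy=5,interpolation=2)
b=cv2.resize(cv2.imread("pics/wrist11.png")[190:270,280:360],None,fx=5,fy=5,interpolation=2)
cv2.imwrite("pics/c11.png",np.hstack([a,b]))
E
```

```text
16.1 [523.52405674  60.0153937  211.69501503] [-0.59342365 -0.11247223 -1.12762242] [-0.01478878  0.02911602  0.00424405]
```

View pics/c11.png

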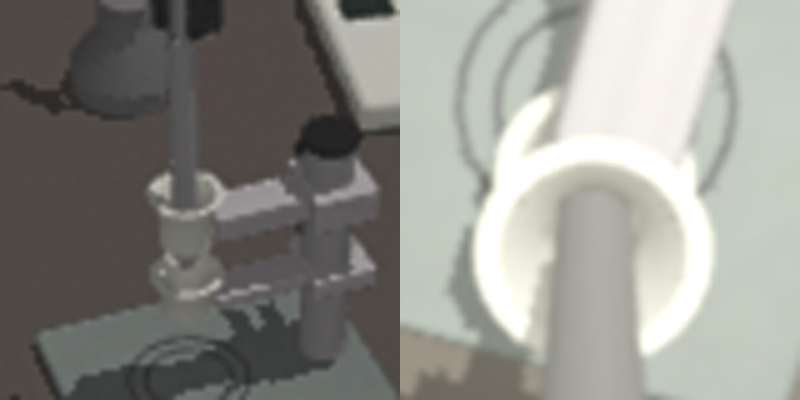

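>>> step_arm:
  rows:
    - [0, 0, -3, 0, 0, 0, 0]
    - [0, 0, -6, 0, 0, 0, 0]
    - [0, 0, -9, 0, 0, 0, 0]
    - [0, 0, -12, 0, 0, 0, 0]
    - [0, 0, -15, 0, 0, 0, 0]
    - [0, 0, -18, 0, 0, 0, 0]
    - [0, 0, -20, 0, 0, 0, 0]
    - [0, 0, -20, 0, 0, 0, 0]

```text
clock: 17.2
eef_pos: [523.6, 60.0, 191.7]
tcp_rot: [2.697, 1.565, 1.427]
contact_force: [-0.4, -0.9, -1.7]
opening: 0.123
```

No contact force; continuing to a tip height near 33 mm.

>>> step_arm:
  rows:
    - [0, 0, -4, 0, 0, 0, 0]
    - [0, 0, -8, 0, 0, 0, 0]
    - [0, 0, -12, 0, 0, 0, 0]
    - [0, 0, -16, 0, 0, 0, 0]
    - [0, 0, -20, 0, 0, 0, 0]
    - [0, 0, -24, 0, 0, 0, 0]
    - [0, 0, -28, 0, 0, 0, 0]
    - [0, 0, -28, 0, 0, 0, 0]

```text
clock: 18.2
eef_pos: [523.4, 60.0, 163.4]
tcp_rot: [2.795, 1.565, 1.525]
contact_force: [0.2, 0.1, -1.0]
opening: 0.127
```

```bash
python3 - <<'E'
from h import *
s=r.sense();print(s["clock"],s["eef_pos"],s["contact_force"],s["wrist_torque"],s["opening"])
p,d=vision.grab_frame("wrist");cv2.imwrite(f"pics/wrist12.png",p[:,:,::-1])
p,d=vision.grab_frame("side");cv2.imwrite(f"pics/side12.png",p[:,:,::-1])
a=cv2.resize(cv2.imread("pics/side12.png")[220:300,260:340],None,fx=5,fy=5,interpolation=2)
b=cv2.resize(cv2.imread("pics/wrist12.png")[190:390,240:440],None,fx=2,fy=2,interpolation=2)
cv2.imwrite("pics/c12.png",np.hstack([a,b]))
E
```

```text
18.2 [523.38292592  60.00884351 163.40586241] [ 0.23748472  0.1455591  -0.96704802] [-0.05580916 -0.00454885  0.02608463] 0.12678822722361963
```

View pics/c12.png

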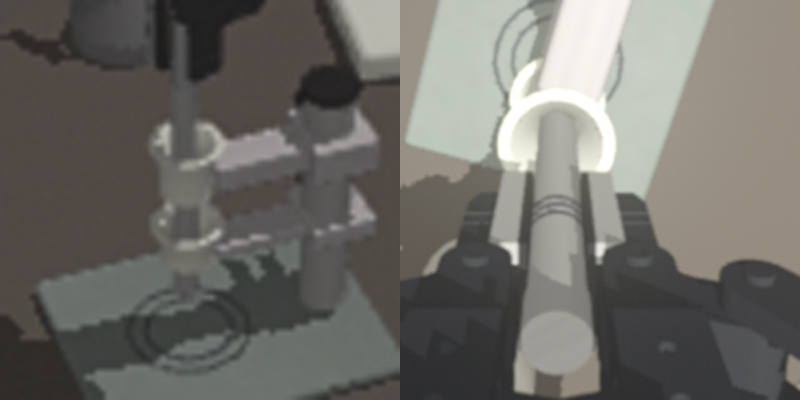

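View pics/side12.png

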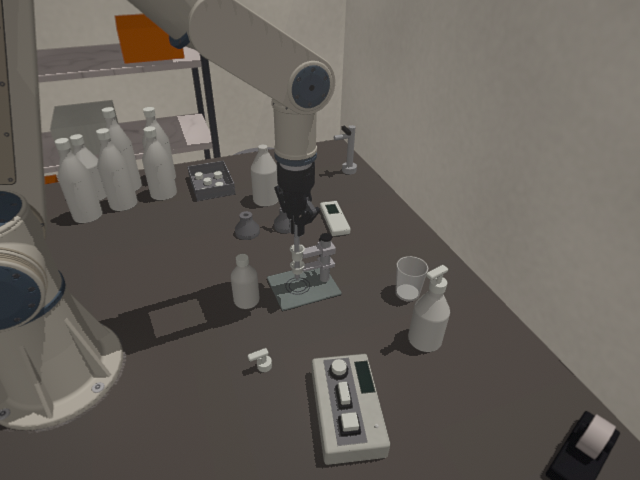

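>>> step_arm:
  rows:
    - [0, 0, 0, 0, 0, 0, 0]
    - [0, 0, 0, 0, 0, 0, 0]
    - [0, 0, 0, 0, 0, 0, 0]
    - [0, 0, 0, 0, 0, 0, 0]
    - [0, 0, 0, 0, 0, 0, 0]
    - [0, 0, 0, 0, 0, 0, 0]
    - [0, 0, 0, 0, 0, 0, 0]
    - [0, 0, 0, 0, 0, 0, 0]

```text
clock: 19.3
eef_pos: [523.6, 60.0, 163.8]
tcp_rot: [2.686, 1.565, 1.416]
contact_force: [0.2, -0.5, -0.3]
opening: 0.125
```

```bash
python3 - <<'E'
from h import *
s=r.sense();print(s["clock"],s["eef_pos"],s["contact_force"],s["qvel"],s["opening"])
order.sign_off()
E
```

```text
19.3 [523.63279453  60.0290453  163.79418427] [ 0.18702198 -0.48638219 -0.27314616] [-0.00044525  0.0012461  -0.00108971  0.0001351   0.00062389  0.00069035] 0.12500200015905616
the job is handed in; nothing more can be done
```

I pressed the round, bar and square keys in that order, took the lance from its rest, and threaded it through both guides. I handed the job in at about 19 s with the lance still held at a 50 N grip setting.

- **Keys:** at the bar and square keys the fingertips stopped about 61 mm above the bench with 5.5 to 6.4 N, which matches a full press. The round key showed 4.4 mm of travel and 4.9 N. I then pushed it 1.5 mm further but did not read the force at that depth.
- **Threading:** the measured force stayed within about 2 N, near the sensor's noise, at every check on the way down.
- **End state:** the arm is still and the fingers are stopped on the lance at an opening of about 0.125 (roughly 11 mm). The last side picture shows the tip out below the lower guide and clear of the base. I work out its height as about 33 mm above the bench.
- **Bystanders:** I saw none displaced in the last side picture, but I did not measure them or take a final top view.
- **Disagreement:** the cameras differed by 2 to 5 mm on where the guide axis lies. I steered by the wrist view and the force reading. The bores limit how far off the axis the tip can be, but I did not measure its final offset directly.

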